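Right a fallen can against the bench board

TASK

The big metal can has fallen over on the bench. Take it by its black cap, raise that end, and, while the can is still well aslant, push its top against the upright board; then go on up until it stands upright on its own foot close to the board (no more than a hand's width, 8 cm, away), and let go. Its foot must stay on the bench throughout (do not carry the can), and leave the other things on the bench where they are.

Things in the scene. Friction and masses are not known exactly. Their poses are not given: they have to be found in the camera images.
- can_center (a point): centre of the fallen can, on its axis, 102 mm from the foot: bare metal with a grey band, 205 mm long, 0.35 to 0.6 kg; body 90 mm across (too wide to grip) and 150 mm long, then a 17 mm cone, then the cap. z axis: from foot to cap (level as it lies, up when it stands). It lies cap towards the board, axis 45 mm above the bench, free to roll. Leaning under 0.4 rad, it rights itself
- can_cap (a point): centre of the can's black screw cap, on the can's axis, 186 mm from the foot and 19 mm below the top; the cap is 34 mm in diameter and 38 mm long, can be pinched across, and pivots between the fingers when pinched lightly (about 12 N). Axes as can_center
- can_foot (a point): centre of the can's flat foot (underside), 90 mm in diameter; axes as can_center
- board: upright plywood board fixed to the bench: 420 mm long, 160 mm high, 12 mm thick. Origin at the middle of its underside (bench height); y runs along its length, z up, x through its thickness; the flat front face, which looks at the can, is the plane x = -6 mm in its frame; two metal angle feet stand behind it (+x)
- jar: bystander: white jar with black lid standing near the board, 68 mm in diameter, 75 mm high; origin under its centre
- wheel: bystander: blue grooved wheel lying flat near the board, 84 mm in diameter, 34 mm high with its white hub; origin under its centre
- driver: bystander: blue-handled screwdriver lying along its x axis; origin near its middle
- wrench: bystander: steel wrench lying along its x axis; origin near its middle
- bracket: bystander: red U-shaped plastic bracket, 60 x 50 x 53 mm; origin under its centre
- motor: bystander: small steel gear motor lying along its x axis, 115 mm long, 40 mm high; origin under its middle
Things that resemble listed ones, but are neither listed nor needed, are in the scene too. Of the things like the part that bears can_center, leave any that is brown; of the rest the larger one is meant.

How it is judged:
On the way:
1. the can, raised aslant (tilted 0.3 to 1.25 rad from upright), is pushed against the board with more than 1 N (contact force between can and board above 1 N and angle between can_center's own z axis and vertical between 0.3 and 1.25 rad), for 0.1 s.
At the end, for the whole second after the job is handed in: the can stands upright (within 0.06 rad) and at rest on its foot on the bench, in front of the board and within its length, the gap between can and board at most 80 mm (angle between can_center's own z axis and vertical below 0.06 rad and height (world z) of can_foot below 0.006 m and x of can_foot in the frame of board between -0.131 and 0 m and y of can_foot in the frame of board between -0.21 and 0.21 m and linear speed of can below 0.02 m/s); the robot touches nothing.
It fails at once if the can's foot is lifted off the bench (foot centre more than 85 mm up; it is at 45 mm when the can lies) (height (world z) of can_foot above 0.085 m).
It fails at once if a bystander is moved more than 40 mm (distance of any of jar, wheel, driver, wrench, bracket, motor from where it was at the start of the episode above 0.04 m).
It also fails if it takes over 45 s, if anything falls off the work surface, if the arm or the gripper's body presses on something with over 40 N, if the wrist force passes 120 N, or if a joint passes its speed limit or range.

ROBOT

A 6-joint arm with a two-finger parallel gripper is mounted at the origin on the work surface. World frame = base frame: x ahead of the robot, y to its left, z up, the work surface at z = 0. Lengths are in m, angles in rad, forces in N, time in s.
With the tool pointing down it reaches from about 0.25 to 0.775 m from the base axis. Payload 4 kg.
Tool frame: the origin (TCP) lies between the finger pads; the fingertips stand 25 mm ahead of it and the grasp point (between the pads) lies 6 mm ahead of it (robot.tip_reach is the z of the fingertips in the tool frame, in m); z points along the fingers, y is the line along which they close (so a half turn about z gives the same grasp; the last joint's range is limited). The gripper opens to 94 mm and grips with 3 to 60 N. Pads are 16 mm wide; open, the fingers measure 119 mm over their backs; the gripper's body (75 mm by 177 mm) begins 78 mm behind the grasp point.
Start: joints at [1.077, 0.087, 1.371, -0, 1.684, -0.103], TCP at [0.21, 0.509, 0.231] pointing down, gripper open.
Joint ranges: [-3.1, 3.1], [-0.76, 2.03], [0.27, 2.55], [-1.08, 4.22], [0.17, 2.65], [-2.57, 2.57]. Speed limits (rad/s): [2.79, 2.79, 3.14, 3.14, 3.14, 3.14].

INTERFACE

Orientations are given as [roll, pitch, yaw] about the fixed x, y, z axes, in that order (R = Rz(yaw) Ry(pitch) Rx(roll)).
In Python, from bench import robot gives the robot as it stands. The module is installed in compiled form; this text tells all that it offers.
- The arm moves only by the shell command python3 -m handwheel 'ROWS'. ROWS is JSON, a list of rows, each a list of 3 entries, a list of its own where there are three numbers: the turn, a rotation vector about the world's x, y, z in units of 90 degrees (1.0 is 90 degrees), then the shift along the world's x, y, z in units of 0.05 m (1.0 is 0.05 m), then the closure, from 0 (fully open) to 1 (shut). A call has 1 to 5 rows; each row shifts and turns the commanded pose from where the row before left it; what a row does not reach is not made up. A row lasts 1/10 s, in which the tool goes at most 50 mm and 8.59 degrees, less where a joint would pass 70% of its speed; a pose out of reach is approached as far as the arm can. A call with a number of a shift or a turn outside -1 to 1 is refused whole. A call with a gripper value outside its range is refused whole. The fingers move at their own pace and stop on an object; the grip force is fixed at half the most. Time passes only in rows, so rows that do not move let the fingers close. It gives the time, the measured TCP pose, the force, the opening and the grip force at its end, in the units of the state.
- robot.get_obs(): the state, without advancing time (a new reading comes with each control period).
- robot.snapshot(name): name is "side" or "top" or "wrist"; returns (picture, depth): 420x560x3 uint8, red, green, blue; 420x560 float32, m along the optical axis (not along the pixel's ray), 0 where there is no reading.
- robot.calibration(name): a dict with "mtx" (3x3 intrinsics, pixels), "extrinsics" (4x4, takes a point from camera to world coordinates); the wrist camera has in their place "hand_eye" (4x4, takes a point from camera to tool coordinates, whose origin is the TCP and whose axes are the flange's). Camera axes: x right, y down, z forward; pixel columns grow to the right and rows downward; lengths in m; the calibration is good to about 2 mm. A picture is of the moment at which its call begins: read the wrist's pose just before it. calibration takes no time and is no camera call.
- robot.close_job(): hands the job in; it is judged then, once.
Trained networks look in the newest picture that a camera, given by its name, has taken for a name from the list of things; names that differ only in an ending like _2 or _b are one class to them, and where a whole thing is asked for, a point or a joint stands for the part that bears it (a point fixed in the world has none). Each returns a list of dicts, best first, with "p" (0 to 1); they miss things now and then, are a little off and sometimes report something else, mostly with a low value. They report only what shows in the picture. A call takes as long as a camera call. They do not tell look-alikes from the thing itself.
- robot.boxes_of(query, camera): "bbox" ([left, top, right, bottom] in pixels, round what is visible of it).
The state is a dict: "time": time; "joint_positions": joint angles; "qvel": joint speeds; "joint_torque": joint torques, N m; "tool_pos": TCP position; "ee_rot": TCP orientation; "wrist_force": force on the tool from outside, world axes, zero at the start; "wrist_torque": the same for the moment, N m; "width": finger opening in m; "finger_force": force on a finger pad.
Only numpy, scipy, OpenCV 4.12 (cv2) and the standard library are available. Lean on these libraries where they do the work, as an engineer would, in place of code of your own. Each camera call takes 0.05 s, during which the arm holds its last target. There are 200 camera calls.

## Working session

There is one attempt and no reset: what is moved stays moved. The work goes in short steps, Python scripts to look and compute and a shell command to move; the robot and the scene stay as the last step left them, time stands still between calls to the robot, and variables do not carry over. Pictures are saved under pics/ and viewed, at most 10 in all, crops included, and the job is handed in when it is done.

```bash
mkdir -p pics
cat > h.py <<'E'
import numpy as np, cv2
from bench import robot
def snap(n,f):
    p,d=robot.snapshot(n); cv2.imwrite('pics/'+f,p[:,:,::-1]); np.savez('pics/'+n+'.npz',p=p,d=d); return p,d
def cloud(n,d):
    c=robot.calibration(n);K=c['mtx'];T=np.array(c['extrinsics'])
    v,u=np.mgrid[:d.shape[0],:d.shape[1]]
    P=np.stack([(u-K[0][2])/K[0][0]*d,(v-K[1][2])/K[1][1]*d,d],-1)
    return P@T[:3,:3].T+T[:3,3]
E
python3 - <<'E'
from h import *
o=robot.get_obs();print(o['time'],o['tool_pos'],o['ee_rot'],o['wrist_force'])
for n in('top','side'):
    p,d=snap(n,n+'1.png');W=cloud(n,d)
    for q in('can_center','can_cap','board','jar','wheel','driver','wrench','bracket','motor'):
        for r in robot.boxes_of(q,n)[:3]:
            b=[int(x) for x in r['bbox']];u=min((b[0]+b[2])//2,559);v=min((b[1]+b[3])//2,419)
            print(n,q,round(r['p'],2),b,np.round(W[v,u],3))
E
```

```text
0.0 [0.20927964 0.5081007  0.22933373] [-3.13945919e+00 -2.20769488e-04  2.75078129e+00] [-0.25480238 -0.21982894  0.00600602]
top can_center 0.71 [205, 184, 285, 218] [0.564 0.06  0.089]
top can_center 0.71 [284, 240, 313, 293] [ 0.394 -0.071  0.06 ]
top can_center 0.65 [89, 168, 152, 240] [0.566 0.383 0.086]
top can_cap 0.8 [89, 164, 146, 240] [0.572 0.39  0.088]
top can_cap 0.72 [207, 183, 286, 219] [0.564 0.058 0.085]
top can_cap 0.64 [287, 238, 312, 289] [ 0.401 -0.074  0.053]
top board 0.69 [159, 119, 191, 292] [0.551 0.224 0.158]
top jar 0.96 [205, 261, 232, 291] [0.375 0.134 0.08 ]
top wheel 0.78 [196, 132, 231, 164] [0.717 0.147 0.035]
top wheel 0.6 [359, 134, 374, 196] [ 0.663 -0.269  0.005]
top driver 0.74 [359, 213, 399, 278] [ 0.442 -0.29   0.023]
top wrench 0.92 [356, 136, 374, 200] [ 0.655 -0.266  0.003]
top bracket 0.79 [293, 105, 318, 137] [ 0.79  -0.105  0.01 ]
top bracket 0.57 [196, 132, 232, 167] [0.715 0.145 0.033]
top motor 0.9 [408, 168, 438, 212] [ 0.584 -0.41   0.041]
side can_center 0.85 [259, 153, 304, 228] [ 0.571 -0.009  0.088]
side can_center 0.83 [177, 
[... 226 characters left out ...]
n_cap 0.74 [174, 221, 238, 256] [ 0.395 -0.101  0.055]
side board 0.78 [178, 102, 346, 159] [0.552 0.222 0.087]
side jar 0.68 [185, 153, 212, 189] [0.381 0.112 0.061]
side jar 0.5 [291, 365, 353, 398] [ 0.585 -0.432  0.035]
side wheel 0.93 [316, 150, 342, 180] [0.717 0.129 0.027]
side wheel 0.2 [365, 215, 401, 248] [ 0.798 -0.096  0.01 ]
side driver 0.79 [195, 295, 284, 351] [ 0.45  -0.295  0.022]
side wrench 0.83 [294, 293, 384, 311] [ 0.655 -0.267  0.008]
side bracket 0.76 [362, 213, 400, 251] [ 0.794 -0.096  0.007]
side motor 0.94 [290, 362, 355, 398] [ 0.585 -0.43   0.034]
side motor 0.27 [259, 153, 304, 228] [ 0.571 -0.009  0.088]
side motor 0.27 [313, 150, 345, 182] [0.716 0.126 0.026]
```

View pics/top1.png

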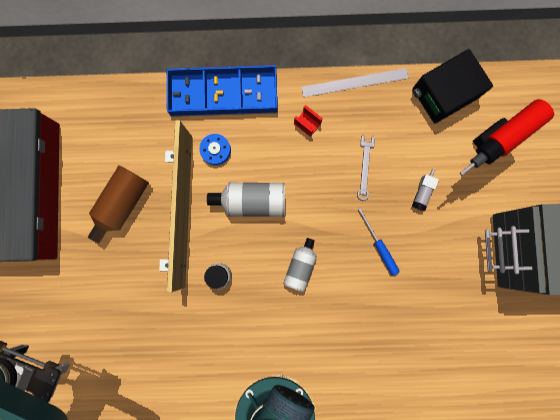

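View pics/side1.png

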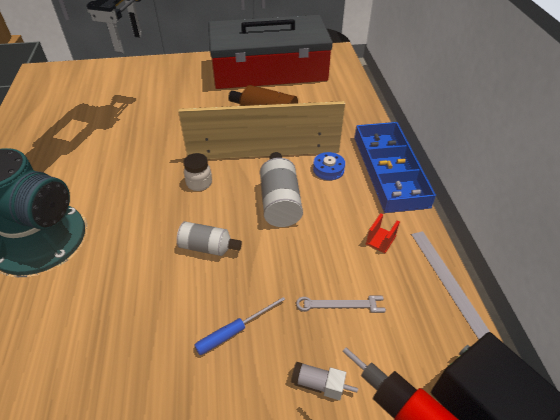

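Three things look like the can. The big metal one is at top (245,200), a smaller metal one at (300,266), and a brown one at (118,203). The large bare-metal one with the grey band in front of the board fits the description: it isn't brown and it's the larger of the other two. I'll confirm it in a crop and measure its axis.

Run:
```python
from h import *
z=np.load('pics/top.npz');p,d=z['p'],z['d'];W=cloud('top',d)
cv2.imwrite('pics/crop.png',cv2.resize(p[110:310,150:330,::-1],None,fx=3,fy=3,interpolation=2))
z2=np.load('pics/side.npz');W2=cloud('side',z2['d'])
for n,w in(('top',W),('side',W2)):
    X=w.reshape(-1,3)
    bz=X[(abs(X[:,2])<.02)&(abs(X[:,0]-.5)<.3)&(abs(X[:,1])<.3)];print(n,'bench z',np.median(bz[:,2]))
    c=X[(X[:,0]>.49)&(X[:,0]<.65)&(X[:,1]>-.07)&(X[:,1]<.2)&(X[:,2]>.02)]
    print('can ext',c.min(0),c.max(0))
    for y in np.arange(-.06,.18,.015):
        s=c[abs(c[:,1]-y)<.0075]
        if len(s)>5:
            t=s[s[:,2]>s[:,2].max()-.006]
            print(round(y,3),len(s),'x',s[:,0].min().round(3),s[:,0].max().round(3),'ztop',np.percentile(s[:,2],95).round(3),'ridge x',t[:,0].mean().round(4))
    b=X[(X[:,1]>.17)&(X[:,1]<.27)&(X[:,2]>.03)&(X[:,0]>.3)&(X[:,0]<.8)]
    f=b[b[:,2]<.145]
    if n=='side': print('board fit y=a x+b',np.polyfit(f[:,0],f[:,1],1),len(f),np.percentile(f[:,1],[5,50,95]))
    t=b[b[:,2]>.152]
    if len(t)>20: print('top edge x',t[:,0].min(),t[:,0].max(),[ (x,np.percentile(t[abs(t[:,0]-x)<.015,1],[3,97]).round(4)) for x in (.4,.45,.5,.55,.6,.65,.7)])
```

```text
top bench z 0.00021563025711701655
can ext [ 0.52500112 -0.04174071  0.04018544] [0.61582942 0.16418955 0.09535526]
-0.045 52 x 0.525 0.612 ztop 0.091 ridge x 0.5722
-0.03 199 x 0.525 0.613 ztop 0.091 ridge x 0.5705
-0.015 197 x 0.525 0.613 ztop 0.091 ridge x 0.5688
0.0 192 x 0.526 0.613 ztop 0.092 ridge x 0.5704
0.015 201 x 0.527 0.614 ztop 0.093 ridge x 0.5703
0.03 201 x 0.527 0.614 ztop 0.093 ridge x 0.5719
0.045 197 x 0.527 0.615 ztop 0.092 ridge x 0.5739
0.06 199 x 0.528 0.614 ztop 0.092 ridge x 0.5728
0.075 186 x 0.529 0.615 ztop 0.092 ridge x 0.5749
0.09 197 x 0.529 0.616 ztop 0.092 ridge x 0.5731
0.105 179 x 0.53 0.616 ztop 0.092 ridge x 0.5755
0.12 84 x 0.537 0.602 ztop 0.079 ridge x 0.5678
0.135 73 x 0.559 0.592 ztop 0.064 ridge x 0.5735
0.15 77 x 0.56 0.593 ztop 0.065 ridge x 0.577
0.165 27 x 0.561 0.592 ztop 0.064 ridge x 0.576
top edge x 0.3433610843559073 0.7619358393728415 [(0.4, array([0.2307, 0.2424])), (0.45, array([0.2276, 0.2401])), (0.5, array([0.2248, 0.2368])), (0.55, array([0.2225, 0.2341])), (0.6, array([0.2196, 0.2312])), (0.65, array([0.2168, 0.2286])), (0.
[... 487 characters left out ...]

0.06 144 x 0.531 0.619 ztop 0.09 ridge x 0.5751
0.075 149 x 0.531 0.618 ztop 0.089 ridge x 0.5748
0.09 142 x 0.532 0.621 ztop 0.09 ridge x 0.5761
0.105 69 x 0.533 0.619 ztop 0.089 ridge x 0.5746
0.135 9 x 0.568 0.586 ztop 0.061 ridge x 0.5779
0.15 46 x 0.561 0.594 ztop 0.062 ridge x 0.5772
0.165 10 x 0.562 0.589 ztop 0.061 ridge x 0.577
board fit y=a x+b [-0.05682558  0.25185406] 5687 [0.20954828 0.22052358 0.23155328]
top edge x 0.3444092957932764 0.7639973063159909 [(0.4, array([0.2266, 0.2389])), (0.45, array([0.2245, 0.2356])), (0.5, array([0.2207, 0.2344])), (0.55, array([0.2173, 0.2298])), (0.6, array([0.2144, 0.2295])), (0.65, array([0.2114, 0.2262])), (0.7, array([0.2091, 0.2237]))]
```

View pics/crop.png

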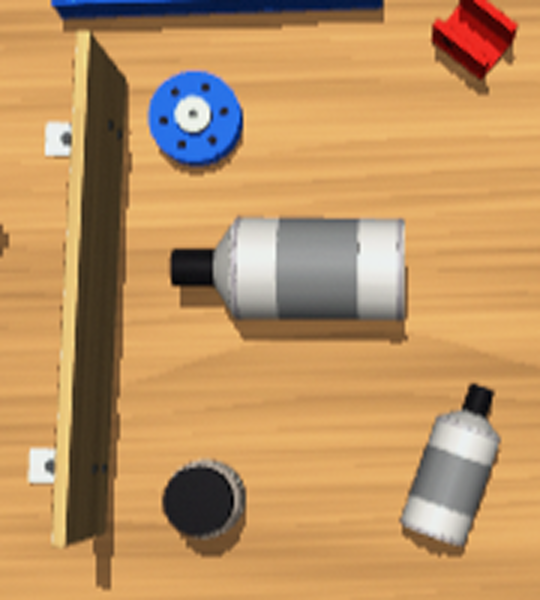

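The crop confirms it: the large metal can at (290,268) has a grey band and its cap faces the board. Estimates are cap centre (0.577, 0.141, 0.045), axis about (0.04, 1, 0), and board face at y ≈ 0.219 there. I'll move above the cap and turn the tool so it closes across the can axis.

```bash
python3 -m handwheel '[[[0,0,-0.08],[0.5,-0.5,0],0],[[0,0,-0.08],[0.5,-0.5,0],0],[[0,0,-0.08],[0.5,-0.5,0],0],[[0,0,-0.08],[0.5,-0.5,0],0],[[0,0,-0.08],[0.5,-0.5,0],0]]'
python3 -m handwheel '[[[0,0,-0.08],[0.5,-0.5,0],0],[[0,0,-0.08],[0.5,-0.5,0],0],[[0,0,-0.08],[0.5,-0.5,0],0],[[0,0,-0.08],[0.5,-0.5,0],0],[[0,0,-0.06],[0.5,-0.5,0],0]]'
python3 -m handwheel '[[[0,0,0],[0.5,-0.5,0],0],[[0,0,0],[0.5,-0.5,0],0],[[0,0,0],[0.5,-0.5,0],0],[[0,0,0],[0.5,-0.5,0],0],[[0,0,0],[0.3,-0.3,0],0]]'
python3 -m handwheel '[[[0,0,0],[0,0,0],0],[[0,0,0],[0,0,0],0]]'
python3 -c "
from h import *
print(robot.get_obs()['joint_positions'])"
```

```text
time: 1.5
tool_pos: [0.3353, 0.3825, 0.2306]
ee_rot: [3.141, -0.0, 2.118]
wrist_force: [0.6, 1.4, 0.5]
width: 0.0941
finger_force: 0.0
time: 2.0
tool_pos: [0.4604, 0.2574, 0.2306]
ee_rot: [3.141, -0.0, 1.521]
wrist_force: [0.3, 1.1, -0.7]
width: 0.094
finger_force: 0.0
time: 2.5
tool_pos: [0.5759, 0.1416, 0.2302]
ee_rot: [-3.142, 0.0, 1.524]
wrist_force: [0.3, 0.2, 0.6]
width: 0.094
finger_force: 0.0
time: 2.7
tool_pos: [0.5742, 0.1439, 0.2303]
ee_rot: [-3.141, -0.001, 1.525]
wrist_force: [-0.3, 0.9, -0.5]
width: 0.0941
finger_force: 0.0
[1.49351254e-01 1.81605585e-01 1.26550289e+00 8.87803254e-04
 1.69534585e+00 1.94872773e-01]
```

```bash
python3 -m handwheel '[[[0.09,0,0],[0,-0.1,0],0],[[0.09,0,0],[0,-0.1,0],0],[[0.09,0,0],[0,-0.1,0],0],[[0.09,0,0],[0,-0.1,0],0],[[0.09,0,0],[0,-0.1,0],0]]'
python3 -m handwheel '[[[0.09,0,0],[0,-0.1,0],0],[[0.09,0,0],[0,-0.1,0],0],[[0.09,0,0],[0,-0.1,0],0],[[0,0,0],[0,0,0],0]]'
python3 -c "
from h import *
print(robot.get_obs()['joint_positions'])"
```

```text
time: 3.2
tool_pos: [0.574, 0.1199, 0.2325]
ee_rot: [-3.107, -0.712, 1.516]
wrist_force: [0.3, 0.6, -1.4]
width: 0.0938
finger_force: 0.0
time: 3.6
tool_pos: [0.573, 0.1032, 0.2262]
ee_rot: [-3.022, -1.131, 1.442]
wrist_force: [-0.4, 0.3, -0.8]
width: 0.0938
finger_force: 0.0
[-0.41628909  0.31774737  1.48999902  1.02935406  1.83310511 -0.34830926]
```

Tilting towards +y is well within reach, with joint 4 going positive. I'll return and descend onto the cap.

```bash
python3 -m handwheel '[[[-0.09,0,0],[0,0.1,0],0],[[-0.09,0,0],[0,0.1,0],0],[[-0.09,0,0],[0,0.1,0],0],[[-0.09,0,0],[0,0.1,0],0],[[-0.09,0,0],[0,0.1,0],0]]'
python3 -m handwheel '[[[-0.09,0,0],[0,0.1,0],0],[[-0.09,0,0],[0,0.1,0],0],[[-0.09,0,0],[0,0.1,0],0],[[0,0,0],[0.04,-0.04,0],0],[[0,0,0],[0,0,0],0]]'
python3 -m handwheel '[[[0,0,0],[0,0,-0.5],0],[[0,0,0],[0,0,-0.5],0],[[0,0,0],[0,0,-0.5],0],[[0,0,0],[0,0,-0.5],0],[[0,0,0],[0,0,-0.5],0]]'
python3 -m handwheel '[[[0,0,0],[0,0,-0.5],0],[[0,0,0],[0,0,-0.3],0],[[0,0,0],[0,0,-0.25],0],[[0,0,0],[0,0,0],0],[[0,0,0],[0,0,0],0]]'
python3 - <<'E'
from h import *
o=robot.get_obs();p,d=snap('wrist','w1.png')
print(o['tool_pos'],o['ee_rot'],robot.calibration('wrist')['hand_eye'])
E
```

```text
time: 4.1
tool_pos: [0.5747, 0.13, 0.2344]
ee_rot: [-3.13, -0.416, 1.526]
wrist_force: [0.4, 0.7, -0.2]
width: 0.0941
finger_force: 0.0
time: 4.6
tool_pos: [0.5762, 0.1439, 0.2324]
ee_rot: [3.138, -0.001, 1.53]
wrist_force: [0.2, -0.3, -0.2]
width: 0.0942
finger_force: 0.0
time: 5.1
tool_pos: [0.5766, 0.1399, 0.1051]
ee_rot: [3.14, -0.001, 1.523]
wrist_force: [0.6, 0.8, -0.1]
width: 0.094
finger_force: 0.0
time: 5.6
tool_pos: [0.5771, 0.1413, 0.0539]
ee_rot: [3.14, -0.0, 1.525]
wrist_force: [0.2, -0.1, 1.0]
width: 0.0939
finger_force: 0.0
[0.57712996 0.14132159 0.05385428] [ 3.14015782e+00 -3.61572836e-04  1.52501799e+00] [[-6.15740073e-04 -9.60386253e-01 -2.78671610e-01  8.20702075e-02]
 [ 9.99999799e-01 -6.32836111e-04 -2.86101901e-05 -2.58759430e-04]
 [-1.48876625e-04 -2.78671571e-01  9.60386450e-01 -1.53781803e-01]
 [ 0.00000000e+00  0.00000000e+00  0.00000000e+00  1.00000000e+00]]
```

View pics/w1.png

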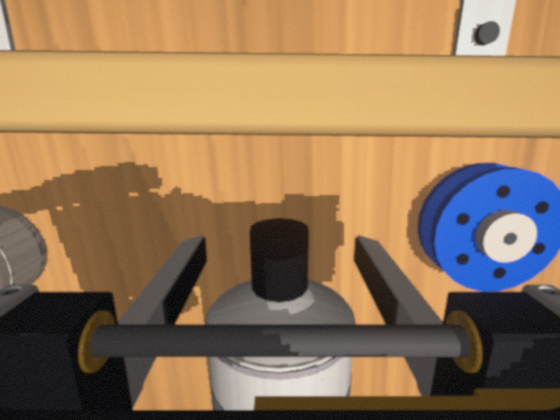

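The cap at (279,258) is centred between the fingers. Closing.

```bash
python3 -m handwheel '[[[0,0,0],[0,0,-0.04],0.66],[[0,0,0],[0,0,0],0.66],[[0,0,0],[0,0,0],0.66],[[0,0,0],[0,0,0],0.66],[[0,0,0],[0,0,0],0.66]]'
python3 -m handwheel '[[[0,0,0],[0,0,0],0.66],[[0,0,0],[0,0,0],0.66],[[0,0,0],[0,0,0],0.66]]'
```

```text
time: 6.15
tool_pos: [0.5766, 0.1416, 0.0511]
ee_rot: [3.141, -0.0, 1.526]
wrist_force: [0.3, -0.8, 0.2]
width: 0.0576
finger_force: 0.0
time: 6.45
tool_pos: [0.5765, 0.1416, 0.051]
ee_rot: [3.141, 0.0, 1.526]
wrist_force: [1.0, 0.4, -0.2]
width: 0.0339
finger_force: 0.5
```

```bash
python3 -m handwheel '[[[0,0,0],[0,0,0],0.72],[[0,0,0],[0,0,0],0.72],[[0,0,0],[0,0,0],0.72]]'
python3 - <<'E'
import numpy as np
# plan: grip point = cap centre (186 from foot); tool rotates with can. pivot slides so lower cap rim stays at goal
# tool TCP = cap centre - 6mm along tool z ; tool z for can tilt th (from upright): rotate -z by (90-th): (y,z)=(cos th, -sin th)
piv=-.045
def tcp(th,p,k=1):
    c=np.array([p-.045*np.cos(th)+.186*np.sin(th), .045*np.sin(th)+.186*np.cos(th)])
    ph=k*(np.pi/2-th); return c, c-.006*np.array([np.sin(ph),-np.cos(ph)])
for th in (1.571,1.4,1.3,1.2,1.1,1.0,.8,.6,.4,.2,0):
    c,t=tcp(th,piv); rim=piv-.028*np.cos(th)+.205*np.sin(th),.028*np.sin(th)+.205*np.cos(th)
    print(th,'cap',c.round(3),'tcp',t.round(3),'rim',np.round(rim,3))
E
```

```text
time: 6.75
tool_pos: [0.5766, 0.1416, 0.051]
ee_rot: [3.141, -0.0, 1.526]
wrist_force: [0.4, 0.4, 0.1]
width: 0.0333
finger_force: 30.0
1.571 cap [0.141 0.045] tcp [0.141 0.051] rim [0.16  0.028]
1.4 cap [0.131 0.076] tcp [0.13  0.082] rim [0.152 0.062]
1.3 cap [0.122 0.093] tcp [0.121 0.099] rim [0.145 0.082]
1.2 cap [0.112 0.109] tcp [0.11  0.115] rim [0.136 0.1  ]
1.1 cap [0.1   0.124] tcp [0.098 0.13 ] rim [0.125 0.118]
1.0 cap [0.087 0.138] tcp [0.084 0.143] rim [0.112 0.134]
0.8 cap [0.057 0.162] tcp [0.053 0.166] rim [0.083 0.163]
0.6 cap [0.023 0.179] tcp [0.018 0.182] rim [0.048 0.185]
0.4 cap [-0.014  0.189] tcp [-0.02   0.191] rim [0.009 0.2  ]
0.2 cap [-0.052  0.191] tcp [-0.058  0.192] rim [-0.032  0.206]
0 cap [-0.09   0.186] tcp [-0.096  0.186] rim [-0.073  0.205]
```

```bash
python3 -m handwheel '[[[0.03,0,0],[0,-0.05,0.17],0.72],[[0.03,0,0],[0,-0.06,0.17],0.72],[[0.03,0,0],[0,-0.08,0.17],0.72],[[0.03,0,0],[0,-0.08,0.17],0.72],[[0.03,0,0],[0,-0.09,0.16],0.72]]'
python3 -m handwheel '[[[0.03,0,0],[0,-0.09,0.16],0.72],[[0.03,0,0],[0,-0.11,0.15],0.72],[[0.03,0,0],[0,-0.11,0.15],0.72],[[0.03,0,0],[0,-0.11,0.14],0.72],[[0.03,0,0],[0,-0.11,0.14],0.72]]'
python3 -m handwheel '[[[0,0,0],[0,0.2,0],0.72],[[0,0,0],[0,0.2,0],0.72],[[0,0,0],[0,0.2,0],0.72]]'
python3 - <<'E'
from h import *
snap('side','s2.png')
E
```

```text
time: 7.25
tool_pos: [0.5764, 0.1244, 0.0936]
ee_rot: [-3.131, -0.239, 1.525]
wrist_force: [0.2, 1.4, -0.3]
width: 0.0332
finger_force: 30.0
time: 7.75
tool_pos: [0.5764, 0.0973, 0.1305]
ee_rot: [-3.119, -0.473, 1.52]
wrist_force: [1.1, 1.3, -1.6]
width: 0.0336
finger_force: 30.0
time: 8.05
tool_pos: [0.5759, 0.1283, 0.1292]
ee_rot: [-3.117, -0.47, 1.52]
wrist_force: [0.3, -0.5, -2.1]
width: 0.0334
finger_force: 30.0
```

View pics/s2.png

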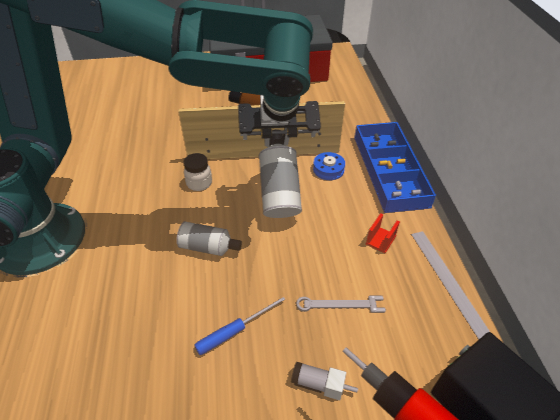

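The can is held aslant at about 1.1 rad, seen at (280,180), with its foot near the bench. Now advancing to the board.

```bash
python3 -m handwheel '[[[0,0,0],[0,0.25,0],0.72],[[0,0,0],[0,0.25,0],0.72],[[0,0,0],[0,0.25,0],0.72],[[0,0,0],[0,0.25,0],0.72],[[0,0,0],[0,0.1,0],0.72]]'
python3 -m handwheel '[[[0,0,0],[0,0.08,0],0.72],[[0,0,0],[0,0.06,0],0.72]]'
python3 -m handwheel '[[[0,0,0],[0,0.05,0],0.72],[[0,0,0],[0,0.05,0],0.72]]'
python3 -m handwheel '[[[0,0,0],[0,0.05,0],0.72],[[0,0,0],[0,0.05,0],0.72]]'
```

```text
time: 8.6
tool_pos: [0.5761, 0.1838, 0.13]
ee_rot: [-3.118, -0.471, 1.522]
wrist_force: [-0.8, -2.1, -3.2]
width: 0.0336
finger_force: 30.0
time: 8.8
tool_pos: [0.5765, 0.1893, 0.1299]
ee_rot: [-3.118, -0.47, 1.52]
wrist_force: [-0.6, -1.2, -2.7]
width: 0.0335
finger_force: 30.0
time: 9.0
tool_pos: [0.5767, 0.192, 0.1298]
ee_rot: [-3.119, -0.466, 1.519]
wrist_force: [-2.3, -11.9, 1.5]
width: 0.0332
finger_force: 30.0
time: 9.2
tool_pos: [0.5767, 0.1926, 0.1297]
ee_rot: [-3.119, -0.458, 1.519]
wrist_force: [-6.1, -25.4, 6.1]
width: 0.0332
finger_force: 30.0
```

Pushed on the board with over 10 N (25 N by the end), aslant at about 1.1 rad. I'll back off slightly, then raise the can while drawing the foot in, first half.

```bash
python3 -m handwheel '[[[0,0,0],[0,-0.2,0],0.72],[[0.032,0,0],[0,-0.05,0.13],0.72],[[0.032,0,0],[0,-0.05,0.14],0.72],[[0.032,0,0],[0,-0.05,0.12],0.72],[[0.032,0,0],[0,-0.05,0.13],0.72]]'
python3 -m handwheel '[[[0.032,0,0],[0,-0.06,0.1],0.72],[[0.032,0,0],[0,-0.06,0.11],0.72],[[0.032,0,0],[0,-0.06,0.09],0.72],[[0.032,0,0],[0,-0.06,0.09],0.72],[[0.032,0,0],[0,-0.06,0.07],0.72]]'
python3 - <<'E'
from h import *
snap('side','s3.png');print(robot.get_obs()['joint_positions'])
E
```

```text
time: 9.7
tool_pos: [0.5767, 0.1786, 0.1562]
ee_rot: [-3.106, -0.673, 1.513]
wrist_force: [-0.7, -0.6, -2.8]
width: 0.0331
finger_force: 30.0
time: 10.2
tool_pos: [0.5769, 0.1634, 0.1791]
ee_rot: [-3.083, -0.924, 1.496]
wrist_force: [-0.0, -0.8, -3.6]
width: 0.0335
finger_force: 30.0
[-0.26502817  0.26631669  1.53417139  0.88697817  1.63708621 -0.29525971]
```

View pics/s3.png

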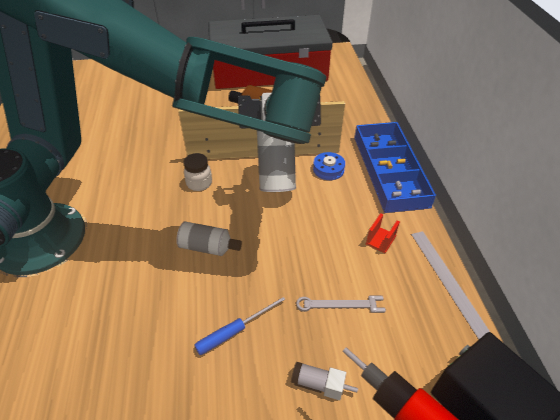

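The can is steeply raised, with its body at (277,160) and its foot near the bench. Continuing to upright.

```bash
python3 -m handwheel '[[[0.032,0,0],[0,-0.055,0.07],0.72],[[0.032,0,0],[0,-0.055,0.06],0.72],[[0.032,0,0],[0,-0.055,0.06],0.72],[[0.032,0,0],[0,-0.055,0.03],0.72],[[0.032,0,0],[0,-0.055,0.03],0.72]]'
python3 -m handwheel '[[[0.032,0,0],[0,-0.055,0.02],0.72],[[0.032,0,0],[0,-0.055,0.02],0.72],[[0.032,0,0],[0,-0.055,-0.01],0.72],[[0.032,0,0],[0,-0.055,-0.01],0.72],[[0,0,0],[0,0,0],0.72]]'
python3 - <<'E'
from h import *
p,d=snap('side','s4.png');W=cloud('side',d);print(robot.get_obs()['joint_positions'])
c=W.reshape(-1,3);c=c[(abs(c[:,0]-.577)<.012)&(c[:,1]>0)&(c[:,1]<.2)&(c[:,2]>.004)&(c[:,2]<.15)]
for z in np.arange(.01,.15,.02):
    s=c[abs(c[:,2]-z)<.01]
    if len(s): print(z.round(2),len(s),np.percentile(s[:,1],[5,50]).round(4))
E
```

```text
time: 10.75
tool_pos: [0.5768, 0.15, 0.1909]
ee_rot: [-3.034, -1.172, 1.453]
wrist_force: [-0.7, 1.0, -4.9]
width: 0.033
finger_force: 30.0
time: 11.25
tool_pos: [0.5767, 0.1389, 0.1907]
ee_rot: [-2.901, -1.37, 1.324]
wrist_force: [-0.3, 0.4, -4.6]
width: 0.0336
finger_force: 30.0
[-0.39693683  0.44159938  1.56848476  1.21357943  1.83330072 -0.47927991]
```

View pics/s4.png

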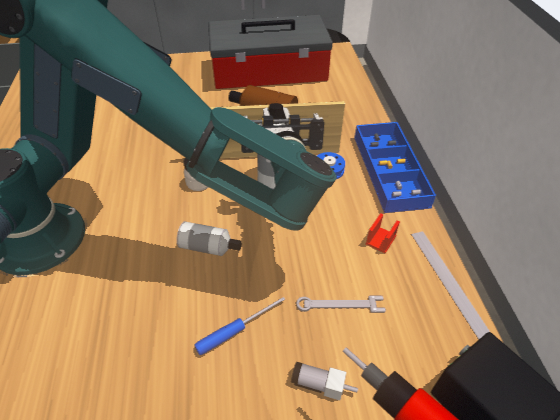

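```bash
python3 -m handwheel '[[[0.032,0,0],[0,-0.05,-0.02],0.72],[[0.032,0,0],[0,-0.05,-0.02],0.72],[[0.032,0,0],[0,-0.05,-0.03],0.72],[[0.03,0,0],[0,-0.05,-0.03],0.72],[[0,0,0],[0,0,0],0.72]]'
python3 -m handwheel '[[[0,0,0],[0,0,-0.02],0.72],[[0,0,0],[0,0,-0.02],0.72],[[0,0,0],[0,0,0],0.72]]'
python3 - <<'E'
from h import *
o=robot.get_obs();p,d=snap('top','t5.png');W=cloud('top',d);print(o['joint_positions'])
cv2.imwrite('pics/t5c.png',cv2.resize(p[110:310,150:330,::-1],None,fx=3,fy=3))
E
```

```text
time: 11.8
tool_pos: [0.5764, 0.1295, 0.1863]
ee_rot: [-1.493, -1.523, -0.078]
wrist_force: [0.3, -0.9, -4.3]
width: 0.0333
finger_force: 30.0
time: 12.1
tool_pos: [0.5767, 0.1294, 0.186]
ee_rot: [-1.526, -1.527, -0.045]
wrist_force: [0.1, 0.7, -3.4]
width: 0.0332
finger_force: 30.0
[-0.42101312  0.55193557  1.57554413  1.34011676  1.92637814 -0.55398009]
```

View pics/t5c.png

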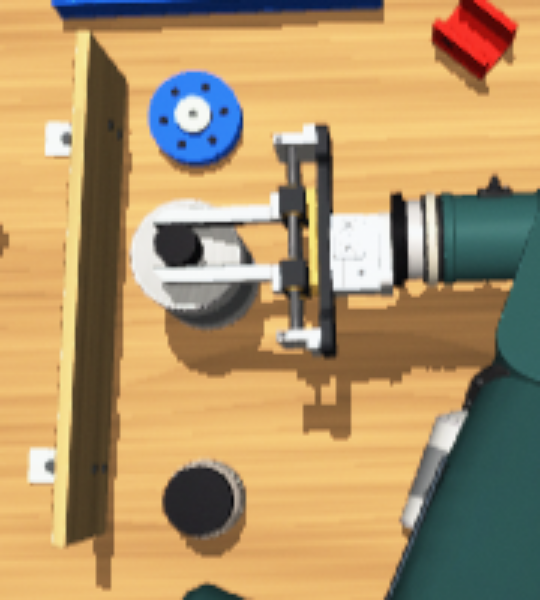

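Near upright: the cap is at (178,243) and the body surrounds it. The wrist still carries some weight, so I'll lower until the foot takes it.

```bash
python3 -m handwheel '[[[0,0,0],[0,0,-0.03],0.72],[[0,0,0],[0,0,0],0.72]]'
python3 -m handwheel '[[[0,0,0],[0,0,-0.03],0.72],[[0,0,0],[0,0,0],0.72]]'
python3 -m handwheel '[[[0,0,0],[0,0,-0.03],0.72],[[0,0,0],[0,0,0],0.72]]'
python3 - <<'E'
from h import *
o=robot.get_obs();p,d=snap('top','t6.png');W=cloud('top',d)
c=W.reshape(-1,3);c=c[(abs(c[:,0]-.577)<.06)&(c[:,1]>.06)&(c[:,1]<.21)&(c[:,2]>.004)]
for a,b in((.01,.05),(.05,.1),(.1,.145),(.145,.155),(.2,.22)):
    s=c[(c[:,2]>a)&(c[:,2]<b)]
    if len(s): print(a,len(s),s.min(0).round(4),s.max(0).round(4),s.mean(0).round(4))
E
```

```text
time: 12.35
tool_pos: [0.5764, 0.1293, 0.1857]
ee_rot: [-1.444, -1.528, -0.125]
wrist_force: [-1.5, -0.6, 2.6]
width: 0.0333
finger_force: 30.0
time: 12.55
tool_pos: [0.5763, 0.1292, 0.1856]
ee_rot: [-1.378, -1.529, -0.191]
wrist_force: [-2.0, 0.3, 7.0]
width: 0.0334
finger_force: 30.0
time: 12.75
tool_pos: [0.5761, 0.1291, 0.1855]
ee_rot: [-1.317, -1.53, -0.251]
wrist_force: [-3.7, -0.7, 9.1]
width: 0.033
finger_force: 30.0
0.01 61 [0.5252 0.0919 0.0104] [0.5822 0.1541 0.0491] [0.5381 0.1148 0.0288]
0.05 86 [0.5263 0.0917 0.0503] [0.5933 0.1618 0.0996] [0.5405 0.1154 0.0752]
0.1 85 [0.528  0.0915 0.1005] [0.5949 0.1596 0.144 ] [0.5423 0.1167 0.1201]
0.145 262 [0.5293 0.0913 0.1451] [0.6195 0.1826 0.155 ] [0.5727 0.1392 0.1516]
0.2 175 [0.5395 0.0604 0.2002] [0.5912 0.1536 0.2126] [0.5739 0.1328 0.2062]
```

The foot is on the bench and the can is vertical. I'll ease the pressure, open, and retreat along −y.

```bash
python3 -m handwheel '[[[0,0,0],[0,0,0.06],0.72],[[0,0,0],[0,0,0],0.66],[[0,0,0],[0,0,0],0.62],[[0,0,0],[0,0,0],0.5],[[0,0,0],[0,0,0],0.3]]'
python3 -m handwheel '[[[0,0,0],[0,0,0],0.3],[[0,0,0],[0,0,0],0.3],[[0,0,0],[0,0,0],0.3],[[0,0,0],[0,0,0],0.3],[[0,0,0],[0,-0.1,0],0.3]]'
python3 -m handwheel '[[[0,0,0],[0,-0.25,0],0.3],[[0,0,0],[0,-0.25,0],0.3],[[0,0,0],[0,-0.25,0],0.3],[[0,0,0],[0,-0.25,0],0.3],[[0,0,0],[0,-0.25,0],0.3]]'
python3 -m handwheel '[[[0,0,0],[0,-0.25,0],0.3],[[0,0,0],[0,-0.25,0],0.3],[[0,0,0],[0,0,0],0.3],[[0,0,0],[0,0,0],0.3],[[0,0,0],[0,0,0],0.3]]'
python3 - <<'E'
from h import *
p,d=snap('top','t7.png');W=cloud('top',d)
for q in('jar','wheel','driver','wrench','bracket','motor'):
    r=robot.boxes_of(q,'top');print(q,[(round(x['p'],2),[int(v) for v in x['bbox']]) for x in r[:1]])
c=W.reshape(-1,3);c=c[(abs(c[:,0]-.577)<.06)&(c[:,1]>.06)&(c[:,1]<.21)&(c[:,2]>.004)]
for a,b in((.01,.05),(.05,.1),(.1,.145),(.145,.155),(.2,.22)):
    s=c[(c[:,2]>a)&(c[:,2]<b)]
    if len(s): print(a,len(s),s.min(0).round(4),s.max(0).round(4),s.mean(0).round(4))
E
```

```text
time: 13.3
tool_pos: [0.5765, 0.1293, 0.183]
ee_rot: [-1.524, -1.524, -0.047]
wrist_force: [0.4, -0.3, 0.4]
width: 0.0486
finger_force: 0.0
time: 13.8
tool_pos: [0.5763, 0.1246, 0.184]
ee_rot: [-1.501, -1.525, -0.069]
wrist_force: [0.4, -0.2, 0.6]
width: 0.0654
finger_force: 0.0
time: 14.3
tool_pos: [0.5766, 0.0603, 0.184]
ee_rot: [-1.502, -1.526, -0.069]
wrist_force: [-0.6, -0.5, 0.8]
width: 0.0658
finger_force: 0.0
time: 14.8
tool_pos: [0.5764, 0.0372, 0.1839]
ee_rot: [-1.499, -1.525, -0.072]
wrist_force: [0.0, 0.2, 0.0]
width: 0.0656
finger_force: 0.0
jar [(0.92, [203, 260, 234, 292])]
wheel [(0.78, [197, 132, 230, 167])]
driver [(0.49, [385, 251, 401, 274])]
wrench [(0.63, [360, 134, 374, 174])]
bracket [(0.74, [293, 106, 321, 138])]
motor [(0.62, [411, 169, 439, 210])]
0.01 52 [0.5244 0.092  0.011 ] [0.5779 0.1444 0.0495] [0.5451 0.1069 0.0294]
0.05 88 [0.524  0.0917 0.0508] [0.5906 0.1536 0.0998] [0.5443 0.1094 0.0765]
0.1 86 [0.5238 0.0922 0.1003] [0.6122 0.1571 0.1449] [0.5461 0.1097 0.12  ]
0.145 389 [0.5247 0.0915 0.1451] [0.6144 0.1822 0.155 ] [0.5677 0.1339 0.1511]
0.2 161 [0.5531 0.1201 0.2009] [0.5839 0.1535 0.2106] [0.5689 0.1368 0.2053]
```

View pics/t7.png

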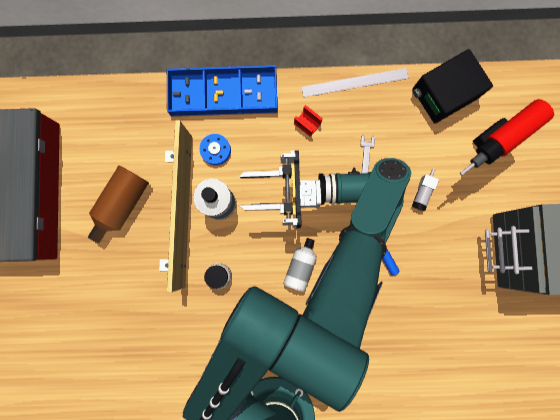

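The can stands upright at (213,199), about 37 mm from the board. The gripper is clear and the bystanders are where they were.

```bash
python3 -c "
from bench import robot
print(robot.close_job())"
```

```text
the job is handed in; nothing more can be done
None
```

The job is handed in at about 15 s: the big metal can, pushed against the board with up to about 25 N while aslant at about 1.1 rad, now stands upright on its foot about 37 mm from the board; the gripper is clear and the other things look unmoved. The hand-in gave no verdict.

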